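Set out hoist test weights by size from the hook

ROBOT

A 6-joint arm with a two-finger parallel gripper is mounted at the origin on the work surface. World frame = base frame: x ahead of the robot, y to its left, z up, the work surface at z = 0. Lengths are in mm, angles in rad, forces in N, time in s.
With the tool pointing down it reaches from about 275 to 750 mm from the base axis. Payload 10.2 kg.
Tool frame: the origin (TCP) lies at the very end of the fingers, on their centre line; the grasp point (between the pads) lies 19 mm behind it; z points along the fingers, y is the line along which they close (so a half turn about z gives the same grasp; the last joint's range is limited). The gripper opens to 85 mm and grips with 20 to 120 N. Pads are 22 mm wide; open, the fingers measure 114 mm over their backs; the gripper's body (76 mm by 85 mm) begins 54 mm behind the grasp point. The pads swing forward as they close: fully open they stand 13 mm farther back than shut.
Start: joints at [-1.511, 0.313, 1.498, -0, 1.331, -0.223], TCP at [146.486, -504.156, 231.294] pointing down, gripper open.
Joint ranges: [-2.94, 2.94], [-0.97, 2.17], [0.19, 2.56], [-1.23, 4.37], [0.02, 3.11], [-2.88, 2.88]. Speed limits (rad/s): [2.39, 2.39, 3.01, 3.14, 3.14, 3.14].

INTERFACE

Orientations are given as a unit quaternion [w, x, y, z].
In Python, from rig import ctrl gives the robot as it stands.
- The arm moves only by the tool step_arm, never from a script. Its argument "increments" is a list of rows, each a list of 3 entries, a list of its own where there are three numbers: the shift along the tool's x, y, z in cm, then the turn, a rotation vector about the tool's x, y, z in degrees, then the opening in per cent of the stroke, from 0 (shut) to 100 (fully open). A call has 1 to 8 rows; each row is the pose to reach, as a shift and turn from the pose commanded when the call began, along the tool's axes at that moment; what a row does not reach only later rows make up. A row lasts 1/8 s, in which the tool goes at most 62.5 mm and 10.7 degrees, less where a joint would pass 70% of its speed; a pose out of reach is approached as far as the arm can. A call with a gripper value outside its range is refused whole. The fingers move at their own pace and stop on an object; "squeeze" is the grip in N (left out, the last holds). Time passes only in rows, so rows that repeat a pose let the fingers close. It gives the time, the measured TCP pose, the force, the opening and the grip force at its end, in the units of the state.
- ctrl.sense(): the state, without advancing time (a new reading comes with each control period).
- ctrl.capture(name): name is "side" or "top" or "wrist"; returns a dict with "img" (480x640x3 uint8, red, green, blue), "fx", "fy", "cx", "cy" (pixels), "extrinsics" (4x4, takes a point from camera to world coordinates). Camera axes: x right, y down, z forward; pixel columns grow to the right and rows downward; lengths in mm; the calibration is good to about 2 mm. A picture is of the moment at which its call begins. There is no depth.
- ctrl.finish_job(): hands the job in; it is judged then, once.
The state is a dict: "time_s": time; "joints": joint angles; "dq": joint speeds; "tau": joint torques, N m; "eef_pos": TCP position; "ee_rot": TCP orientation; "force": force on the tool from outside, world axes, zero at the start; "wrist_torque": the same for the moment, N m; "grip_width": opening from 0.0 (shut) to 1.0 (fully open); "grip_force": force on a finger pad.
Only numpy, scipy, OpenCV 4.12 (cv2) and the standard library are available. Lean on these libraries where they do the work, as an engineer would, in place of code of your own. Each camera call takes 0.05 s, during which the arm holds its last target. There are 200 camera calls.

TASK

Set the four test weights out on the rack ready for a hoist test: one lying flat and well centred on each round mark, in order of size, the smallest on the mark nearest the upturned hook and the largest on the mark farthest from it. Lower each one onto its mark gently, do not drop or tip any weight, and leave them all standing free.

Things in the scene. Friction and masses are not known exactly. Their poses are not given: they have to be found in the camera images.
- weight_a: The smallest test weight: flat steel disc 44 mm across, 20 mm thick, 0.28 kg. On its centre stands a dark lifting eye, alike on all four: upright ring of 9 mm bar, 37 mm across, its centre 43.5 and top 62 mm above the underside, on a collar 22 mm wide up to 26 mm. Origin: centre of the underside, z up. The ring lies in the x-z plane: pinch it from above along y (9 mm).
- weight_b: The second smallest test weight: flat steel disc 56 mm across, 20 mm thick, 0.43 kg. On its centre stands a dark lifting eye, alike on all four: upright ring of 9 mm bar, 37 mm across, its centre 43.5 and top 62 mm above the underside, on a collar 22 mm wide up to 26 mm. Origin: centre of the underside, z up. The ring lies in the x-z plane: pinch it from above along y (9 mm).
- weight_c: The second largest test weight: flat steel disc 68 mm across, 20 mm thick, 0.61 kg. On its centre stands a dark lifting eye, alike on all four: upright ring of 9 mm bar, 37 mm across, its centre 43.5 and top 62 mm above the underside, on a collar 22 mm wide up to 26 mm. Origin: centre of the underside, z up. The ring lies in the x-z plane: pinch it from above along y (9 mm).
- weight_d: The largest test weight: flat steel disc 80 mm across, 20 mm thick, 0.83 kg. On its centre stands a dark lifting eye, alike on all four: upright ring of 9 mm bar, 37 mm across, its centre 43.5 and top 62 mm above the underside, on a collar 22 mm wide up to 26 mm. Origin: centre of the underside, z up. The ring lies in the x-z plane: pinch it from above along y (9 mm).
- mark_1: Mark, first from the robot's left (+y): fixed black rubber pad 84 mm across, 4 mm thick, with white rim line and cross. Four alike, in a row about 100 mm apart along the rack, a fixed grey steel bar (570 x 100 x 12 mm) lying roughly along y. Origin: centre of the pad's underside, 12 mm above the table; its top is 4 mm higher. z up, y along the row to the left.
- mark_2: Mark, second from the left: fixed black rubber pad 84 mm across, 4 mm thick, with white rim line and cross. Four alike, in a row about 100 mm apart along the rack, a fixed grey steel bar (570 x 100 x 12 mm) lying roughly along y. Origin: centre of the pad's underside, 12 mm above the table; its top is 4 mm higher. z up, y along the row to the left.
- mark_3: Mark, third from the left: fixed black rubber pad 84 mm across, 4 mm thick, with white rim line and cross. Four alike, in a row about 100 mm apart along the rack, a fixed grey steel bar (570 x 100 x 12 mm) lying roughly along y. Origin: centre of the pad's underside, 12 mm above the table; its top is 4 mm higher. z up, y along the row to the left.
- mark_4: Mark, last, on the robot's right (-y): fixed black rubber pad 84 mm across, 4 mm thick, with white rim line and cross. Four alike, in a row about 100 mm apart along the rack, a fixed grey steel bar (570 x 100 x 12 mm) lying roughly along y. Origin: centre of the pad's underside, 12 mm above the table; its top is 4 mm higher. z up, y along the row to the left.
- hook_post: Upturned steel hoist hook (12 mm bar, top 87 mm above its origin) on a round foot 44 mm across, fixed on one end of the rack, about 100 mm beyond the first or the last mark: either end of the row can be the hook end. The other end has a plain rectangular stop block 35 mm high. Origin: centre of the foot's underside, 12 mm above the table.
There are look-alikes about, which are no part of the job. Leave any brown or red look-alike of the weight_d alone.

How it is judged:
By the outcome, as a careful person would: the job done as asked, in the order asked, and still so for the second after the job is handed in, with the robot touching nothing.
It also fails if it takes over 96 s, if anything falls off the work surface, if the arm or the gripper's body presses on something with over 40 N, if the wrist force passes 120 N, or if a joint passes its speed limit or range.

## Working session

There is one attempt and no reset: what is moved stays moved. The work goes in short steps, Python scripts to look and compute and a tool call to move; the robot and the scene stay as the last step left them, time stands still between calls to the robot, and variables do not carry over. Pictures are saved under pics/ and viewed, at most 14 in all, crops included, and the job is handed in when it is done.

Besides the shell and the picture viewer there is one more tool, called after "Emit:" by a JSON object that holds its "name" and its "arguments". step_arm: Moves the arm, as the interface text tells. Its arguments: {"type":"object","properties":{"increments":{"type":"array"},"squeeze":{"type":"number"}},"required":["increments"]}

```bash
mkdir -p pics
cat > h.py <<'E'
import numpy as np, cv2
from rig import ctrl
def cap(n,f=None):
    c=ctrl.capture(n)
    if f: cv2.imwrite('pics/'+f,cv2.cvtColor(np.asarray(c['img']),cv2.COLOR_RGB2BGR))
    return c
def ray(c,u,v,z):
    E=np.asarray(c['extrinsics']);d=E[:3,:3]@np.array([(u-c['cx'])/c['fx'],(v-c['cy'])/c['fy'],1]);o=E[:3,3]
    return o+d*(z-o[2])/d[2]
E
python3 - <<'E'
from h import *
for n in('top','side'):
    c=cap(n,n+'0.png'); print(n,c['fx'],c['cx'],c['cy'],np.round(c['extrinsics'],3).tolist())
print(ctrl.sense())
E
```

```text
top 457.30039092626305 319.2489383459448 238.3548877372446 [[0.02, -0.999, 0.046, 435.733], [-1.0, -0.021, -0.021, 68.606], [0.022, -0.045, -0.999, 997.123], [0.0, 0.0, 0.0, 1.0]]
side 504.8554590615941 324.90614318043356 233.52277254910854 [[0.99, -0.075, 0.116, 364.092], [-0.137, -0.651, 0.746, -582.284], [0.019, -0.755, -0.655, 629.802], [0.0, 0.0, 0.0, 1.0]]
{'time_s': 0.1, 'joints': array([-1.51139508e+00,  3.13365010e-01,  1.49836110e+00, -4.40108373e-06,
        1.33100522e+00, -2.23394726e-01]), 'dq': array([ 1.73620842e-04, -8.38763199e-05, -8.97817222e-05, -6.00901851e-04,
        6.21874974e-04,  1.17735608e-03]), 'tau': array([ 3.24509136e-03, -4.12894893e+01, -2.60139585e+01, -1.01889891e-04,
        3.00638567e-03,  2.21890453e-06]), 'eef_pos': array([ 146.47263296, -503.9117054 ,  230.80716757]), 'ee_rot': array([-5.67600479e-04,  9.90019715e-01,  1.40927784e-01,  4.45014889e-05]), 'force': array([-0.0801241 ,  0.00557037, -1.03469536]), 'wrist_torque': array([-0.02876874, -0.0004674 , -0.01947783]), 'grip_force': 0.0, 'grip_width': 0.9974961660883661}
```

View pics/top0.png

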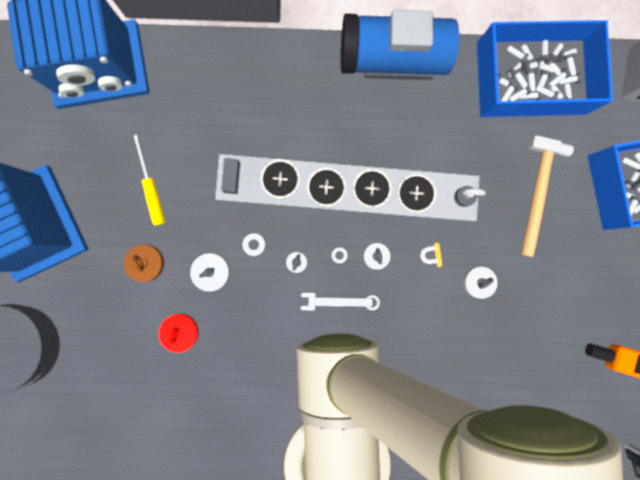

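View pics/side0.png

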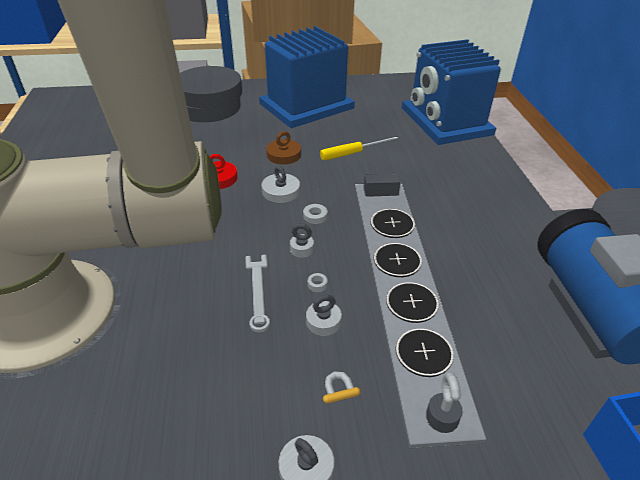

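The top view shows the hook at the right end (467,195), which is -y. That gives a→mark_4, b→mark_3, c→mark_2 and d→mark_1. Steel weights are at about (209,272), (296,262), (377,256) and (481,282). The plain washers, the shackle and the brown and red discs are decoys.

```bash
cat >> h.py <<'E'
def discs(c,z,lo=150,amin=100,amax=1e9,sat=40):
    im=np.asarray(c['img']);hsv=cv2.cvtColor(im,cv2.COLOR_RGB2HSV)
    m=((hsv[...,2]>lo)&(hsv[...,1]<sat)).astype(np.uint8)
    out=[]
    for k in cv2.findContours(m,cv2.RETR_EXTERNAL,cv2.CHAIN_APPROX_NONE)[0]:
        k=cv2.convexHull(k)
        if len(k)<6: continue
        (u,v),(a,b),_=cv2.fitEllipse(k)
        A=cv2.contourArea(k)
        if A<amin or A>amax or min(a,b)<.8*max(a,b): continue
        P=np.array([ray(c,*p[0].astype(float),z)[:2] for p in k],np.float32)
        (x,y),(d1,d2),_=cv2.fitEllipse(P)
        out.append((round(u),round(v),round(x,1),round(y,1),round((d1+d2)/2,1)))
    return out
E
python3 - <<'E'
from h import *
c=cap('top')
for o in discs(c,20,lo=190): print('W',o)
im=np.asarray(c['img']);g=im.max(2)
m=(g<60).astype(np.uint8);m[:140]=0;m[230:]=0;m[:,:210]=0;m[:,480:]=0
for k in cv2.findContours(m,cv2.RETR_EXTERNAL,cv2.CHAIN_APPROX_NONE)[0]:
    if cv2.contourArea(k)>300:
        (u,v),ab,_=cv2.fitEllipse(cv2.convexHull(k));print('M',round(u),round(v),np.round(ab,1),np.round(ray(c,u,v,16),1))
# dark blobs in discs
for(u,v)in((209,272),(296,262),(377,256),(481,282)):
    s=(g[v-16:v+17,u-16:u+17]<110)&(np.hypot(*np.mgrid[-16:17,-16:17])<(9 if u==296 else 12));q=np.argwhere(s)
    r=q.mean(0); print(u,v,len(q),r-16,np.round(cv2.minAreaRect(q[:,::-1].astype(np.float32).copy())[1:],1) if 0 else cv2.minAreaRect(q[:,::-1].astype(np.float32).copy()))
E
```

```text
W (335, 451, 36.1, 6.3, 162.6)
W (329, 383, 175.4, 21.5, 149.3)
W (481, 282, 393.1, -301.3, 68.3)
W (209, 272, 404.2, 280.6, 80.4)
W (296, 262, 429.2, 96.3, 44.0)
W (339, 255, 446.0, 4.8, 33.4)
W (430, 255, 450.4, -190.8, 40.7)
W (377, 256, 445.5, -75.6, 56.3)
W (253, 244, 465.1, 188.5, 47.7)
W (555, 78, 845.0, -462.7, 110.9)
209 272 27 [-1.37037037  0.51851852] ((16.5, 15.5), (5.0, 7.0), 90.0)
296 262 9 [-4.          1.44444444] ((18.0, 12.000000953674316), (2.8284268379211426, 2.8284268379211426), 45.0)
377 256 16 [-2.375   0.0625] ((16.0, 14.5), (11.0, 2.0), 90.0)
481 282 52 [0.09615385 3.34615385] ((19.507694244384766, 15.638460159301758), (4.34121561050415, 13.891888618469238), 60.2551155090332)
```

```bash
cat >> h.py <<'E'
from scipy.spatial.transform import Rotation as R
def tool():
    s=ctrl.sense();q=s['ee_rot'];return s,np.array(s['eef_pos']),R.from_quat([q[1],q[2],q[3],q[0]])
def plan(p,yaw=None):
    """shift (cm) and turn (deg) to tool pose: point p, pointing down, tool x at world angle yaw(deg)"""
    s,t,r=tool();x=r.as_matrix()[:,0];cur=np.degrees(np.arctan2(x[1],x[0]))
    if yaw is None: yaw=cur
    T=R.from_euler('z',yaw,degrees=True)*R.from_euler('x',180,degrees=True)
    print('plan cm',np.round(r.inv().apply(np.array(p)-t)/10,2),'rot',np.round((r.inv()*T).as_rotvec(degrees=True),1),'cur yaw',round(cur,2),'t',round(s['time_s'],2),'j',np.round(s['joints'],2))
E
python3 - <<'E'
from h import *
c=cap('top');im=np.asarray(c['img']);g=im.max(2)
for(u,v)in((280,179),(326,187),(372,188),(416,194)):
    s=(g[v-24:v+25,u-24:u+25]<75).astype(np.uint8)
    k=max(cv2.findContours(s,cv2.RETR_EXTERNAL,cv2.CHAIN_APPROX_NONE)[0],key=cv2.contourArea)
    (a,b),ab,_=cv2.fitEllipse(cv2.convexHull(k));print('M',np.round(ab,1),np.round(ray(c,a+u-24,b+v-24,16),1))
w=cap('wrist');s,t,r=tool();E=np.array(w['extrinsics']);print(np.round(r.inv().apply(E[:3,3]-t),1),np.round(r.inv().as_matrix()@E[:3,:3],2),w['fx'])
plan([393,-301,200])
E
```

```text
M [31.5 31.6] [608.3 135.8  16. ]
M [31.4 31.8] [592.7  35.7  16. ]
M [31.3 31.5] [592.3 -63.7  16. ]
M [31.  31.6] [ 583.9 -160.5   16. ]
[  74.4   -0.9 -142.2] [[ 0.   -0.96 -0.29]
 [ 1.    0.    0.  ]
 [-0.   -0.29  0.96]] 366.3056819674807
plan cm [ 29.34 -12.62   3.11] rot [-0. -0.  0.] cur yaw 16.2 t 0.25 j [-1.51  0.31  1.5  -0.    1.33 -0.22]
```

Emit:
{"name": "step_arm", "arguments": {"increments": [[[29.3,-12.6,6],[0,0,0],60],[[29.3,-12.6,6],[0,0,0],60],[[29.3,-12.6,6],[0,0,0],60],[[29.3,-12.6,6],[0,0,0],60],[[29.3,-12.6,6],[0,0,0],60],[[29.3,-12.6,6],[0,0,0],60],[[29.3,-12.6,6],[0,0,0],60],[[29.3,-12.6,6],[0,0,0],60]], "squeeze": 60}}

```text
time_s: 1.25
eef_pos: [391.9, -302.5, 171.6]
ee_rot: [0.0, 0.99, 0.14, 0.0]
force: [0.3, -0.5, 0.1]
grip_width: 0.598
grip_force: 0.0
```

Run:
```python
from h import *
c=cap('wrist','w1.png');print(discs(c,20,lo=170,amin=1500));plan([393,-301,170])
```

```text
[(315, 215, 393.2, -301.0, 67.2), (205, 108, 450.7, -197.4, 39.3), (354, 45, 523.5, -293.2, 10.6)]
plan cm [ 0.15 -0.12  0.16] rot [ 0. -0. -0.] cur yaw 16.09 t 1.3 j [-0.89  0.3   1.67 -0.    1.16  0.4 ]
```

View pics/w1.png

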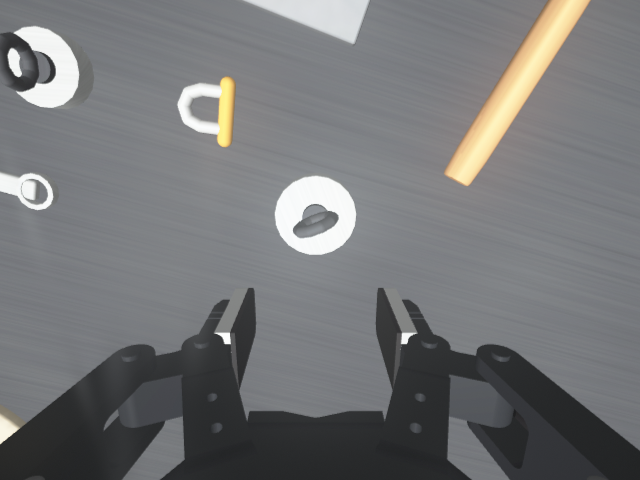

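The weight c disc is at (315,215), 67 mm across, with its ring running diagonally from about (295,230) to (336,213). Next is the ring angle.

```bash
cat >> h.py <<'E'
def ringang(c,ctr,thr=70,z=43.5,rad=27):
    """dark ring pixels near ctr cast on z; long axis"""
    g=np.asarray(c['img']).max(2);E=np.array(c['extrinsics'])
    vv,uu=np.where(g<thr)
    P=np.array([ray(c,u,v,z)[:2] for u,v in zip(uu.astype(float),vv.astype(float))])
    k=np.hypot(*(P-ctr).T)<rad
    m=np.zeros(g.shape,np.uint8);m[vv[k],uu[k]]=255
    m=cv2.morphologyEx(m,cv2.MORPH_OPEN,np.ones((2,2)))
    k=max(cv2.findContours(m,cv2.RETR_EXTERNAL,cv2.CHAIN_APPROX_NONE)[0],key=cv2.contourArea)
    H=np.array([ray(c,*p[0].astype(float),z)[:2] for p in k])
    D=H[:,None]-H[None];n=np.hypot(D[...,0],D[...,1]);i,j=np.unravel_index(n.argmax(),n.shape);d=H[i]-H[j]
    r=cv2.minAreaRect(H.astype(np.float32));b=cv2.boxPoints(r);e=max(b[1]-b[0],b[2]-b[1],key=np.linalg.norm)
    f=lambda d:round(float(np.degrees(np.arctan2(d[1],d[0]))%180),1)
    print('thr',thr,'far',f(d),round(n.max(),1),np.round((H[i]+H[j])/2,1),'rect',f(e),np.round(r[0],1),np.round(r[1],1))
E
python3 - <<'E'
from h import *
c=cap('wrist')
print(np.asarray(c['img']).max(2)[200:242:3,284:350:3])
for t in(60,75,90,110):ringang(c,[393,-301],t)
E
```

```text
[[251 251 250 250 250 250 252 250 250 250 250 250 251 251 250 251 250 249
  251 249 249 249]
 [251 251 251 249 250 250 251 250 251 245 243 242 248 251 251 251 249 250
  250 250 250 249]
 [251 251 251 250 250 250 250 251 110 142 150 151 138 189 251 249 250 250
  249 251 250 249]
 [251 251 251 251 250 250 250 118 151 151 150 152 151 152 192 250 251 250
  249 251 249 250]
 [252 251 251 251 249 250 243 150 150 152 153 147 123 109 107 104 105 218
  250 251 251 250]
 [252 251 251 251 250 250 194 152 147 122 116 128 131 132 113 105 106 106
  200 249 251 250]
 [251 252 251 251 251 250 182 121 114 133 140 148 147 118 110 117 116 106
  169 250 251 250]
 [250 252 251 251 251 159 108 118 124 139 154 141 109 115 121 125 129 108
  250 250 250 251]
 [250 252 252 251 164 105 105 108 126 108 118 127 132 124 129 130 128 203
  251 250 249 251]
 [250 250 252 209 104 106 112 117 124 132 139 147 152 139 128 126 227 250
  250 249 250 251]
 [250 250 252 118 120 130 133 137 144 151 153 154 148 137 184 250 251 250
  249 250 250 250]
 [251 250 251 221 136 146 148 148 156 150 144 139 189 249 250 250 251 251
  250 251 249 249]
 [252 250 250 252 237 143 141 137 155 182 249 251 251 249 251 250 250 251
  250 250 248 250]
 [249 250 250 251 252 250 251 251 250 250 250 251 250 250 249 250 250 251
  250 249 250 195]]Traceback (most recent call last):
  File "<stdin>", line 4, in <module>
  File "h.py", line 41, in ringang
    k=max(cv2.findContours(m,cv2.RETR_EXTERNAL,cv2.CHAIN_APPROX_NONE)[0],key=cv2.contourArea)
ValueError: max() iterable argument is empty
```

Run:
```python
from h import *
c=cap('wrist')
ringang(c,[393,-301],180,rad=24);ringang(c,[393,-301],200,rad=24)
```

```text
thr 180 far 125.2 36.4 [ 392.  -302.5] rect 165.0 [ 392.4 -302.1] [25.7 30.9]
thr 200 far 126.3 36.7 [ 392.4 -302.3] rect 165.0 [ 392.2 -302.2] [25.9 31.3]
```

Run:
```python
from h import *
plan([393.2,-301.3,80],-54)
```

```text
plan cm [ 0.14 -0.07  9.15] rot [ 0.  -0.  70.1] cur yaw 16.1 t 1.4 j [-0.89  0.3   1.67 -0.    1.16  0.4 ]
```

Emit:
{"name": "step_arm", "arguments": {"increments": [[[0.15,-0.1,9],[0,0,10],50],[[0.15,-0.1,9],[0,0,20],50],[[0.15,-0.1,9],[0,0,30],50],[[0.15,-0.1,9],[0,0,40],50],[[0.15,-0.1,9],[0,0,50],50],[[0.15,-0.1,9],[0,0,60],50],[[0.15,-0.1,9],[0,0,70],50],[[0.15,-0.1,9],[0,0,70],50]]}}

```text
time_s: 2.4
eef_pos: [393.5, -300.6, 81.4]
ee_rot: [0.0, 0.892, -0.452, 0.0]
force: [0.4, -0.2, 0.8]
grip_width: 0.497
grip_force: 0.0
```

Run:
```python
from h import *
c=cap('wrist','w2.png');print(discs(c,20,lo=170,amin=1500));plan([393.2,-301.3,31],-54)
```

```text
[(152, 321, 449.8, -203.1, 37.9), (318, 251, 393.1, -301.4, 67.1), (118, 126, 521.4, -296.5, 14.1)]
plan cm [0.04 0.08 5.04] rot [ 0.  -0.   0.4] cur yaw -53.64 t 2.45 j [-0.89  0.43  1.77 -0.    0.95  1.62]
```

View pics/w2.png

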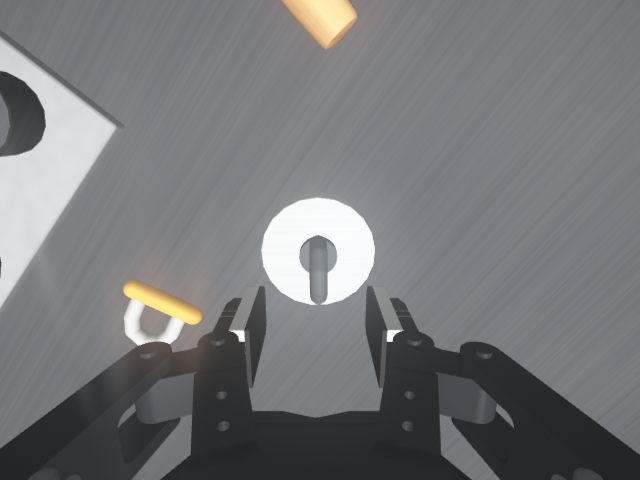

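The ring is seen edge-on at (318,270), midway between the fingers. I'll descend, grip and lift.

Emit:
{"name": "step_arm", "arguments": {"increments": [[[0,0.1,2.5],[0,0,0],50],[[0,0.1,5],[0,0,0],50],[[0,0.1,5],[0,0,0],50],[[0,0.1,5],[0,0,0],0],[[0,0.1,5],[0,0,0],0],[[0,0.1,5],[0,0,0],0],[[0,0.1,5],[0,0,0],0],[[0,0.1,5],[0,0,0],0]]}}

```text
time_s: 3.45
eef_pos: [393.3, -301.2, 32.2]
ee_rot: [0.0, 0.892, -0.452, 0.001]
force: [-3.4, -0.8, 6.2]
grip_width: 0.089
grip_force: 59.0
```

Run:
```python
from h import *
plan([592.7,35.7,140],-54)
plan([592.7,35.7,140],0)
```

```text
plan cm [-15.37 -35.99 -10.81] rot [ 0.  -0.1  0.2] cur yaw -53.77 t 3.45 j [-0.89  0.51  1.8  -0.    0.83  1.62]
plan cm [-15.37 -35.99 -10.81] rot [  0.1  -0.1 -53.8] cur yaw -53.77 t 3.45 j [-0.89  0.51  1.8  -0.    0.83  1.62]
```

Emit:
{"name": "step_arm", "arguments": {"increments": [[[0,0,-3],[0,0,0],0],[[0,0,-7],[0,0,0],0],[[-1,-2,-10],[0,0,-3],0],[[-2.5,-6,-11],[0,0,-10],0],[[-4,-10,-11],[0,0,-18],0],[[-6,-14,-11],[0,0,-26],0],[[-8,-18,-11],[0,0,-34],0],[[-9.5,-22,-11],[0,0,-40],0]], "squeeze": 100}}

```text
time_s: 4.45
eef_pos: [514.4, -92.1, 140.7]
ee_rot: [-0.0, 0.993, -0.118, -0.001]
force: [0.6, -0.1, -5.9]
grip_width: 0.08
grip_force: 97.9
```

Run:
```python
from h import *
plan([592.7,35.7,130],0)
```

```text
plan cm [  4.62 -14.26   1.07] rot [ -0.    0.1 -13.5] cur yaw -13.55 t 4.45 j [-0.4   0.4   1.63  0.    1.12  1.41]
```

Emit:
{"name": "step_arm", "arguments": {"increments": [[[1,-3.5,0],[0,0,-4],0],[[2.5,-7,0],[0,0,-9],0],[[3.5,-11,0],[0,0,-13.5],0],[[4.6,-14,0.5],[0,0,-13.5],0],[[4.6,-14.2,1],[0,0,-13.5],0],[[4.6,-14.2,1],[0,0,-13.5],0],[[4.6,-14.2,1],[0,0,-13.5],0]]}}

```text
time_s: 5.32
eef_pos: [592.6, 32.2, 131.3]
ee_rot: [0.0, 1.0, -0.003, -0.0]
force: [0.0, -0.1, -5.3]
grip_width: 0.078
grip_force: 98.1
```

Run:
```python
from h import *
c=cap('wrist','w3.png');plan([592.7,35.7,48],0)
print(discs(c,118,lo=170,amin=1500))
```

```text
plan cm [-0.01 -0.35  8.35] rot [ 0.   0.  -0.4] cur yaw -0.35 t 5.38 j [-0.14  0.55  1.41 -0.    1.18  1.43]
[]
```

View pics/w3.png

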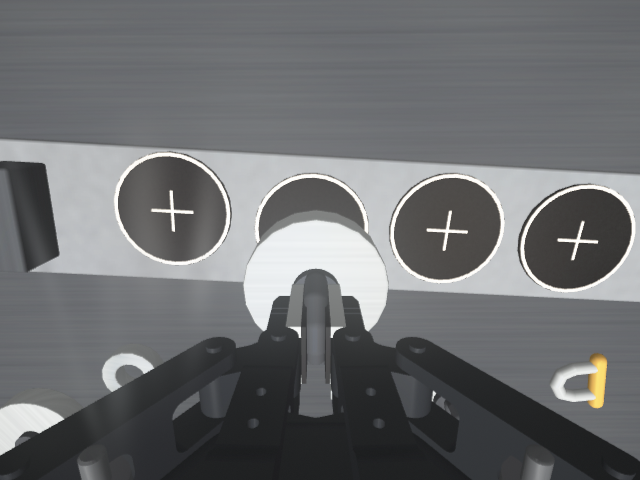

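The disc is held over mark 2. The crosses of marks 1, 3 and 4 show at (172,211), (447,230) and (577,241). I'll use them to check the top-view positions.

Run:
```python
from h import *
c=cap('wrist')
for u,v in((172,211),(447,230),(577,241)):print(np.round(ray(c,u,v,16),1))
# rim of mark 2, visible top arc
g=np.asarray(c['img']).max(2)
P=[]
for u in range(262,364,4):
    col=g[165:240,u].astype(int)
    k=np.where(col<100)[0]
    if len(k): P.append(ray(c,u,165+k[0],16)[:2])
P=np.array(P)
from scipy.optimize import least_squares
s=least_squares(lambda q:np.hypot(*(P-q[:2]).T)-q[2],[592,36,40],loss='soft_l1');print(s.x, np.abs(s.fun).max())
# held disc: front arc at z~ 131.3-31+20
m=((g>185)).astype(np.uint8);m[:205]=0
k=[(u,np.where(m[:300,u])[0]) for u in range(258,376,4)]
Q=np.array([ray(c,u,v[0],119)[:2] for u,v in k if len(v)])
s=least_squares(lambda q:np.hypot(*(Q-q[:2]).T)-34,[592,32],loss='soft_l1');print('held',s.x,np.abs(s.fun).max(),tool()[1])
```

```text
[607.5 136.3  16. ]
[592.1 -63.4  16. ]
[ 583.1 -160.3   16. ]
[592.35295664  36.2399746   37.9534712 ] 0.47099824375307264
held [592.7972511  32.6085243] 13.848168012891904 [592.87022037  32.23814414 131.5997267 ]
```

Emit:
{"name": "step_arm", "arguments": {"increments": [[[0,-0.4,2.5],[0,0,0],0],[[0,-0.4,5],[0,0,0],0],[[0,-0.4,6.8],[0,0,0],0],[[0,-0.4,7.5],[0,0,0],0],[[0,-0.4,7.8],[0,0,0],0],[[0,-0.4,8],[0,0,0],0],[[0,-0.4,8.1],[0,0,0],0],[[0,-0.4,8.1],[0,0,0],0]]}}

```text
time_s: 6.42
eef_pos: [593.1, 36.9, 50.5]
ee_rot: [0.0, 1.0, -0.003, 0.0]
force: [0.3, 0.0, -5.3]
grip_width: 0.077
grip_force: 98.1
```

Emit:
{"name": "step_arm", "arguments": {"increments": [[[-0.05,0.1,0.05],[0,0,0],0],[[-0.05,0.1,0.1],[0,0,0],0],[[-0.05,0.1,0.15],[0,0,0],0],[[-0.05,0.1,0.2],[0,0,0],0],[[-0.05,0.1,0.25],[0,0,0],0],[[-0.05,0.1,0.25],[0,0,0],0]]}}

```text
time_s: 7.18
eef_pos: [592.5, 35.9, 48.3]
ee_rot: [0.0, 1.0, -0.003, 0.0]
force: [-5.1, -1.3, 3.4]
grip_width: 0.076
grip_force: 99.2
```

Emit:
{"name": "step_arm", "arguments": {"increments": [[[0,0,0],[0,0,0],15],[[0,0,0],[0,0,0],25],[[0,0,0],[0,0,0],30],[[0,0,-2],[0,0,0],30],[[0,0,-6],[0,0,0],40],[[-4,2,-10],[0,0,0],50],[[-8,6,-12],[0,0,0],50],[[-12,9,-12],[0,0,0],50]]}}

```text
time_s: 8.18
eef_pos: [471.6, -54.7, 169.4]
ee_rot: [0.001, 1.0, -0.003, 0.002]
force: [1.3, -0.7, -0.0]
grip_width: 0.499
grip_force: 0.0
```

Emit:
{"name": "step_arm", "arguments": {"increments": [[[-2.7,2.2,0],[0,0,0],50],[[-2.7,2.2,0],[0,0,0],50],[[-2.7,2.2,0],[0,0,0],50]]}}

```text
time_s: 8.55
eef_pos: [445.5, -75.2, 168.0]
ee_rot: [0.0, 1.0, -0.003, 0.0]
force: [0.9, 0.3, -0.6]
grip_width: 0.493
grip_force: 0.0
```

Run:
```python
from h import *
c=cap('wrist','w4.png');d=discs(c,20,lo=170,amin=1000);print(d);plan([445.5,-75.6,80],0)
for thr in(150,180,200):ringang(c,[445.5,-75.6],thr,rad=22)
```

```text
[(110, 239, 428.8, 96.0, 42.5), (221, 217, 447.2, 3.0, 31.9), (317, 218, 445.3, -75.4, 54.9), (434, 31, 582.5, -158.8, 29.5)]
plan cm [-0.01  0.06  8.78] rot [ 0.  -0.  -0.3] cur yaw -0.27 t 8.6 j [-0.43  0.22  1.8   0.    1.12  1.15]
thr 150 far 16.3 40.3 [442.9 -76.8] rect 170.4 [441.8 -78.9] [28.1 38.9]
thr 180 far 16.3 40.3 [442.9 -76.8] rect 170.4 [441.7 -79.2] [28.7 38.9]
thr 200 far 16.3 40.3 [442.9 -76.8] rect 170.6 [441.8 -79.2] [28.7 39.1]
```

View pics/w4.png

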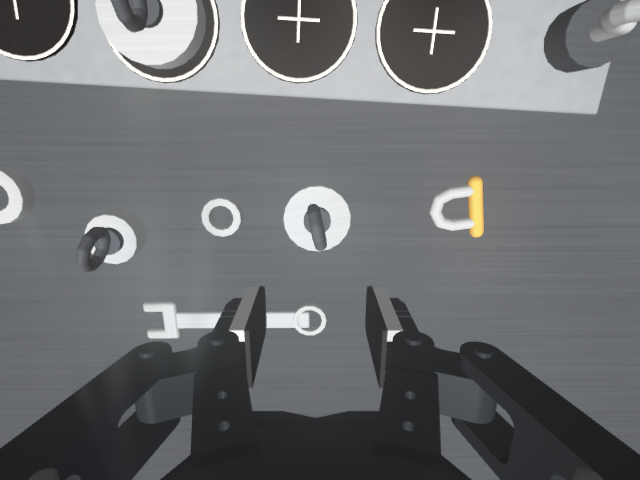

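Weight b is at (317,218), 55 mm across. Its ring runs roughly from (313,208) to (319,246), a yaw of about 13°. I'll move in and check.

Emit:
{"name": "step_arm", "arguments": {"increments": [[[0,0,4],[0,0,-7],45],[[0,0,8.5],[0,0,-13],45],[[0,0,8.5],[0,0,-13],45],[[0,0,8.5],[0,0,-13],45]]}}

```text
time_s: 9.1
eef_pos: [446.0, -75.3, 84.2]
ee_rot: [0.0, 0.994, 0.11, 0.001]
force: [0.6, -0.0, 0.6]
grip_width: 0.449
grip_force: 0.0
```

```bash
cat >> h.py <<'E'
def edge(c,rows,u0=290,u1=350):
    """dark ring bar centre per row (ring nearly edge-on over white disc)"""
    g=np.asarray(c['img']).max(2);o=[]
    for v in rows:
        k=np.where(g[v,u0:u1]<185)[0]
        o.append((v,round(u0+k.mean(),1),len(k)) if len(k) else (v,None))
    print(o)
E
python3 - <<'E'
from h import *
c=cap('wrist','w5.png');d=discs(c,20,lo=170,amin=1000);print(d);plan([445.4,-75.5,31],13)
edge(c,range(225,310,6))
E
```

```text
[(277, 377, 355.0, -68.5, 28.0), (316, 253, 445.5, -75.3, 54.8), (186, 223, 447.9, 2.9, 31.6), (25, 220, 428.8, 94.8, 41.4)]
plan cm [-0.08 -0.02  5.34] rot [ 0.1 -0.1 -0.4] cur yaw 12.64 t 9.15 j [-0.43  0.34  1.89  0.    0.91  0.92]
[(225, None), (231, None), (237, np.float64(316.5), 4), (243, np.float64(316.5), 26), (249, np.float64(316.5), 34), (255, np.float64(316.5), 36), (261, np.float64(317.0), 37), (267, np.float64(316.5), 32), (273, np.float64(316.5), 20), (279, np.float64(316.5), 18), (285, np.float64(319.7), 20), (291, np.float64(321.8), 34), (297, np.float64(319.5), 60), (303, np.float64(319.5), 60), (309, np.float64(319.5), 60)]
```

View pics/w5.png

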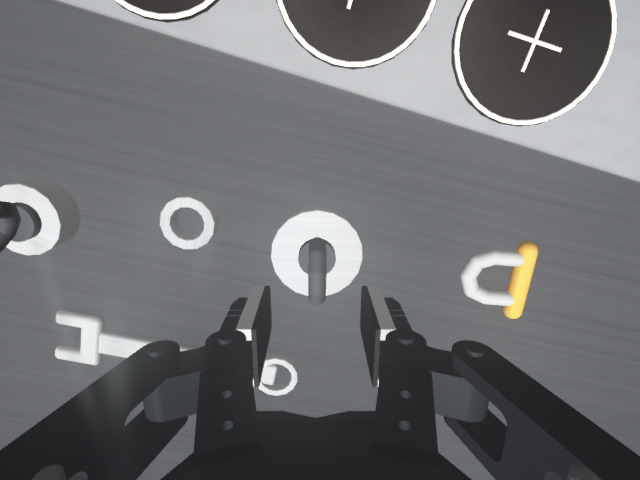

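Ring b is edge-on and centred at column 316. I'll grip it.

Emit:
{"name": "step_arm", "arguments": {"increments": [[[-0.05,0,2.5],[0,0,0],45],[[-0.05,0,5.2],[0,0,0],45],[[-0.05,0,5.2],[0,0,0],45],[[-0.05,0,5.2],[0,0,0],0],[[-0.05,0,5.2],[0,0,0],0],[[-0.05,0,5.2],[0,0,0],0],[[-0.05,0,5.2],[0,0,0],0]], "squeeze": 80}}

```text
time_s: 10.02
eef_pos: [445.4, -75.9, 32.2]
ee_rot: [0.001, 0.994, 0.111, 0.001]
force: [-0.5, 0.0, 7.9]
grip_width: 0.081
grip_force: 78.2
```

Emit:
{"name": "step_arm", "arguments": {"increments": [[[0,0,-2],[0,0,0],0],[[0,0,-6],[0,0,0],0],[[2,0.3,-9.5],[0,0,2],0],[[6,0.9,-9.8],[0,0,6],0],[[10,1.5,-9.8],[0,0,10],0],[[13.5,2,-9.8],[0,0,13],0],[[14.6,2.1,-9.8],[0,0,13],0],[[14.6,2.1,-9.8],[0,0,13],0]]}}

```text
time_s: 11.02
eef_pos: [591.1, -63.6, 128.5]
ee_rot: [-0.0, 1.0, -0.002, -0.001]
force: [0.4, -0.4, -3.5]
grip_width: 0.08
grip_force: 78.5
```

```bash
cat >> h.py <<'E'
def held(c,R0,z,g0):
    """visible front arc of the held disc top"""
    from scipy.optimize import least_squares
    g=np.asarray(c['img']).max(2);n=int(R0*1.6);P=[]
    for u in range(318-n,318+n,4):
        k=np.where(g[:,u]>200)[0];k=[q for q in k if q>212]
        if k:P.append(ray(c,u,k[0],z)[:2])
    P=np.array(P);s=least_squares(lambda q:np.hypot(*(P-q).T)-R0,g0,loss='soft_l1');print('held',np.round(s.x,1),np.median(np.abs(s.fun)))
E
python3 - <<'E'
from h import *
c=cap('wrist','w6.png');plan([592.2,-63.5,48],0);s,t,r=tool();held(c,28,t[2]-12,t[:2]);print(t)
E
```

```text
plan cm [ 0.17 -0.02  8.06] rot [-0.   0.1 -0.3] cur yaw -0.26 t 11.07 j [-0.3   0.56  1.41 -0.    1.17  1.27]
held [590.2 -62.7] 0.12503841942116445
[590.65097904 -63.69799654 128.56813764]
```

Emit:
{"name": "step_arm", "arguments": {"increments": [[[0.15,0.05,3],[0,0,0],0],[[0.15,0.05,6],[0,0,0],0],[[0.15,0.05,7.2],[0,0,0],0],[[0.15,0.05,7.7],[0,0,0],0],[[0.15,0.05,7.8],[0,0,0],0],[[0.15,0.05,7.8],[0,0,0],0]]}}

```text
time_s: 11.82
eef_pos: [593.4, -64.4, 51.7]
ee_rot: [0.0, 1.0, -0.003, 0.001]
force: [-0.1, -0.5, -3.3]
grip_width: 0.079
grip_force: 78.5
```

Run:
```python
from h import *
plan([592.4,-64.2,48],0);print(tool()[0]['force'])
```

```text
plan cm [-0.1  -0.02  0.37] rot [ 0.  -0.1 -0.3] cur yaw -0.29 t 11.82 j [-0.3   0.66  1.47  0.    1.02  1.27]
[-0.14913997 -0.51891657 -3.33610628]
```

Emit:
{"name": "step_arm", "arguments": {"increments": [[[-0.1,0,0.1],[0,0,0],0],[[-0.1,0,0.2],[0,0,0],0],[[-0.1,0,0.25],[0,0,0],0],[[-0.1,0,0.3],[0,0,0],0],[[-0.1,0,0.35],[0,0,0],0],[[-0.1,0,0.37],[0,0,0],0],[[-0.1,0,0.37],[0,0,0],0]]}}

```text
time_s: 12.7
eef_pos: [592.0, -64.3, 48.3]
ee_rot: [0.0, 1.0, -0.003, 0.0]
force: [-5.8, -0.0, 9.1]
grip_width: 0.079
grip_force: 80.2
```

Emit:
{"name": "step_arm", "arguments": {"increments": [[[0,0,-0.05],[0,0,0],15],[[0,0,-0.05],[0,0,0],25],[[0,0,-0.05],[0,0,0],30],[[0,0,-2],[0,0,0],30],[[0,0,-6],[0,0,0],40],[[-3,-1,-10],[0,0,0],50],[[-7,-4,-12],[0,0,0],50],[[-11,-8,-12],[0,0,0],50]]}}

```text
time_s: 13.7
eef_pos: [482.0, 16.6, 168.5]
ee_rot: [0.0, 1.0, -0.003, 0.002]
force: [1.8, -0.0, 0.5]
grip_width: 0.505
grip_force: 0.0
```

Emit:
{"name": "step_arm", "arguments": {"increments": [[[-4,-5,0],[0,0,0],50],[[-5.3,-8,0],[0,0,0],50],[[-5.3,-8,0],[0,0,0],50],[[-5.3,-8,0],[0,0,0],50]]}}

```text
time_s: 14.2
eef_pos: [430.3, 96.1, 167.2]
ee_rot: [0.0, 1.0, -0.003, 0.0]
force: [0.5, 0.3, -0.1]
grip_width: 0.506
grip_force: 0.0
```

Run:
```python
from h import *
c=cap('wrist','w7.png');d=discs(c,20,lo=170,amin=1000);print(d);plan([429,96,80],0)
for thr in(150,180):ringang(c,[428.9,96],thr,rad=22)
```

```text
[(344, 305, 351.9, 72.2, 41.3), (96, 249, 403.9, 280.4, 78.8), (316, 220, 429.0, 96.6, 42.7), (427, 198, 446.9, 7.1, 31.9), (200, 176, 465.5, 187.6, 45.9), (406, -17, 595.1, 33.9, 67.1)]
plan cm [-0.14 -0.01  8.71] rot [ 0.  -0.  -0.3] cur yaw -0.34 t 14.25 j [-0.05  0.2   1.83 -0.    1.12  1.53]
thr 150 far 78.4 43.9 [428.2  95.3] rect 122.0 [425.2  93.8] [37.1 43.3]
thr 180 far 78.4 43.9 [428.2  95.3] rect 122.6 [425.3  93.7] [37.3 43.5]
```

View pics/w7.png

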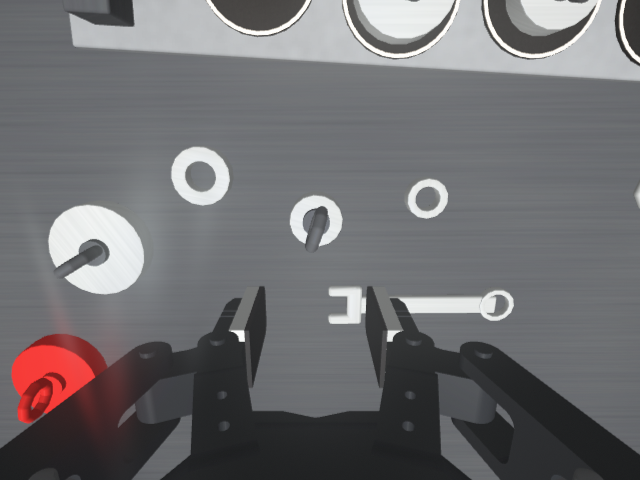

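Weight a is at (316,220). Its ring leans from (320,212) to (312,247), a yaw of about -15°. Weight d is at (96,249).

Emit:
{"name": "step_arm", "arguments": {"increments": [[[-0.1,0,4],[0,0,8],45],[[-0.1,0,8.5],[0,0,15],45],[[-0.1,0,8.5],[0,0,15],45],[[-0.1,0,8.5],[0,0,15],45]]}}

```text
time_s: 14.75
eef_pos: [429.9, 96.1, 83.4]
ee_rot: [-0.0, 0.991, -0.132, 0.001]
force: [-0.9, 0.1, 0.1]
grip_width: 0.449
grip_force: 0.0
```

Run:
```python
from h import *
c=cap('wrist','w8.png');d=discs(c,20,lo=170,amin=1000);print(d);plan([429,96.4,31],-15)
im=np.asarray(c['img']);cv2.imwrite('pics/w8c.png',cv2.resize(im[210:330,250:390,::-1],None,fx=4,fy=4))
```

```text
[(316, 255, 428.9, 96.7, 42.7), (152, 235, 465.8, 186.4, 45.5), (461, 186, 447.3, 7.3, 31.6)]
plan cm [-0.12  0.01  5.27] rot [-0.  -0.2 -0.2] cur yaw -15.21 t 14.8 j [-0.05  0.32  1.93 -0.    0.89  1.79]
```

View pics/w8c.png

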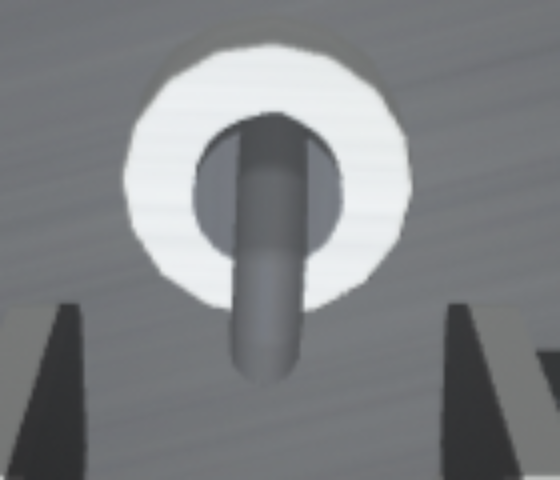

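The ring is centred with about 1.5° of lean left, so I'll correct that, grip, and carry to mark 4.

Emit:
{"name": "step_arm", "arguments": {"increments": [[[-0.1,0,2.5],[0,0,1.5],45],[[-0.1,0,5.2],[0,0,1.5],45],[[-0.1,0,5.2],[0,0,1.5],45],[[-0.1,0,5.2],[0,0,1.5],0],[[-0.1,0,5.2],[0,0,1.5],0],[[-0.1,0,5.2],[0,0,1.5],0],[[-0.1,0,5.2],[0,0,1.5],0]]}}

```text
time_s: 15.68
eef_pos: [428.8, 96.7, 31.4]
ee_rot: [-0.0, 0.989, -0.146, 0.001]
force: [-1.9, -0.6, 7.4]
grip_width: 0.085
grip_force: 78.2
```

Emit:
{"name": "step_arm", "arguments": {"increments": [[[0,0,-2],[0,0,0],0],[[0,0,-6],[0,0,0],0],[[1,1,-10],[0,0,0],0],[[4,3.6,-11],[0,0,-4],0],[[7,6.3,-11],[0,0,-8],0],[[10,9,-11],[0,0,-12],0],[[13,11.7,-11],[0,0,-16],0],[[16,14.4,-11],[0,0,-16],0]]}}

```text
time_s: 16.68
eef_pos: [539.8, -88.4, 140.4]
ee_rot: [-0.0, 1.0, -0.007, 0.0]
force: [-0.3, 0.5, -2.6]
grip_width: 0.08
grip_force: 78.1
```

Run:
```python
from h import *
plan([583.4,-160.4,130],0);print(tool()[1])
```

```text
plan cm [4.45 7.14 1.04] rot [-0.  -0.  -0.7] cur yaw -0.75 t 16.68 j [-0.38  0.45  1.55  0.    1.14  1.21]
[539.83134399 -88.41471682 140.44324598]
```

Emit:
{"name": "step_arm", "arguments": {"increments": [[[2,3.5,0.3],[0,0,-0.7],0],[[4,6.5,0.6],[0,0,-0.7],0],[[4.4,7.2,1],[0,0,-0.7],0],[[4.4,7.2,1],[0,0,-0.7],0],[[4.4,7.2,1],[0,0,-0.7],0]]}}

```text
time_s: 17.3
eef_pos: [582.1, -158.9, 130.4]
ee_rot: [-0.0, 1.0, -0.0, -0.0]
force: [-0.4, -0.5, -2.0]
grip_width: 0.079
grip_force: 78.1
```

Run:
```python
from h import *
c=cap('wrist','w9.png');plan([583.4,-160.4,47.4],0);s,t,r=tool();held(c,22,t[2]-11.4,t[:2]);print(t)
```

```text
plan cm [0.12 0.15 8.31] rot [-0. -0. -0.] cur yaw -0.04 t 17.35 j [-0.46  0.57  1.38  0.    1.19  1.11]
held [ 591.2 -157.2] 2.795738713347175
[ 582.14810767 -158.92100337  130.49954648]
```

View pics/w9.png

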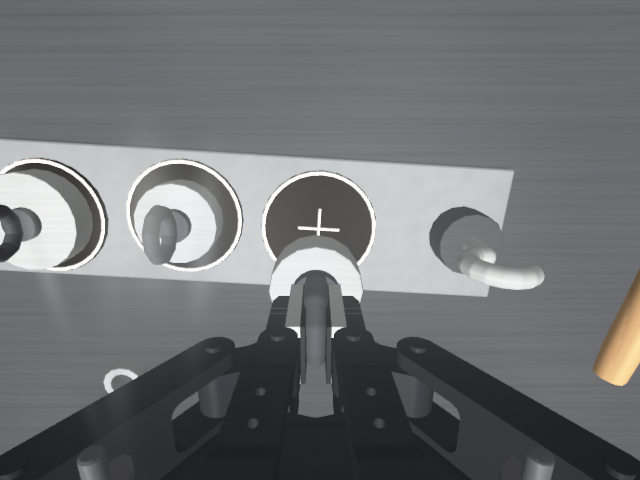

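The marks and placed weights look right, the held weight a is at (316,285), and the cross of mark 4 is at (319,228). I'll lower it.

Emit:
{"name": "step_arm", "arguments": {"increments": [[[0.1,0.15,3],[0,0,0],0],[[0.1,0.15,6],[0,0,0],0],[[0.1,0.15,7.3],[0,0,0],0],[[0.1,0.15,7.8],[0,0,0],0],[[0.1,0.15,8],[0,0,0],0],[[0.1,0.15,8],[0,0,0],0]]}}

```text
time_s: 18.1
eef_pos: [583.8, -161.5, 50.9]
ee_rot: [0.0, 1.0, -0.001, 0.001]
force: [-0.5, -1.0, -2.5]
grip_width: 0.085
grip_force: 78.3
```

Run:
```python
from h import *
plan([583.3,-160.4,47.4],0);print(tool()[1],tool()[0]['force'])
```

```text
plan cm [-0.05 -0.11  0.35] rot [ 0.  -0.1 -0.1] cur yaw -0.09 t 18.1 j [-0.46  0.67  1.44 -0.    1.03  1.11]
[ 583.75054768 -161.51761244   50.87871403] [-0.53935067 -0.98331369 -2.45162725]
```

Emit:
{"name": "step_arm", "arguments": {"increments": [[[-0.05,-0.1,0.1],[0,0,0],0],[[-0.05,-0.1,0.18],[0,0,0],0],[[-0.05,-0.1,0.24],[0,0,0],0],[[-0.05,-0.1,0.3],[0,0,0],0],[[-0.05,-0.1,0.33],[0,0,0],0],[[-0.05,-0.1,0.35],[0,0,0],0],[[-0.05,-0.1,0.35],[0,0,0],0]]}}

```text
time_s: 18.98
eef_pos: [583.0, -160.4, 47.5]
ee_rot: [0.0, 1.0, -0.001, 0.0]
force: [-4.0, 0.7, 6.6]
grip_width: 0.081
grip_force: 79.5
```

Emit:
{"name": "step_arm", "arguments": {"increments": [[[0,0,-0.05],[0,0,0],15],[[0,0,-0.05],[0,0,0],25],[[0,0,-0.05],[0,0,0],30],[[0,0,-2],[0,0,0],30],[[0,0,-6],[0,0,0],40],[[-3,-1,-10],[0,0,0],50],[[-7,-5,-12],[0,0,0],50],[[-11,-10,-12],[0,0,0],50]]}}

```text
time_s: 19.98
eef_pos: [473.5, -61.0, 168.0]
ee_rot: [0.001, 1.0, -0.002, 0.002]
force: [0.4, 1.0, 0.1]
grip_width: 0.497
grip_force: 0.0
```

Emit:
{"name": "step_arm", "arguments": {"increments": [[[-2,-6,0],[0,0,0],50],[[-3,-12,0],[0,0,0],50],[[-4,-18,0],[0,0,0],50],[[-5,-24,0],[0,0,0],50],[[-6,-30,0],[0,0,0],50],[[-6.9,-34.1,0],[0,0,0],50],[[-6.9,-34.1,0],[0,0,0],50],[[-6.9,-34.1,0],[0,0,0],50]]}}

```text
time_s: 20.98
eef_pos: [405.7, 279.2, 166.5]
ee_rot: [0.0, 1.0, -0.001, -0.0]
force: [-0.6, -1.5, 0.3]
grip_width: 0.505
grip_force: 0.0
```

Run:
```python
from h import *
c=cap('wrist','w10.png');d=discs(c,20,lo=170,amin=3000);print(d);plan([404,280.5,80],0)
for thr in(150,180):ringang(c,[404,280.5],thr,rad=24)
im=np.asarray(c['img']);cv2.imwrite('pics/w10c.png',cv2.resize(im[150:290,240:400,::-1],None,fx=4,fy=4))
```

```text
[(314, 220, 404.0, 281.0, 79.3)]
plan cm [-0.19 -0.16  8.66] rot [ 0.   0.  -0.1] cur yaw -0.15 t 21.02 j [ 0.36  0.3   1.69 -0.    1.15  1.94]
thr 150 far 120.2 35.8 [402.9 280.1] rect 117.2 [403.2 280.2] [14.9 35.7]
thr 180 far 124.0 36.4 [403.3 280.5] rect 155.9 [402.7 280.3] [24.5 32. ]
```

View pics/w10c.png

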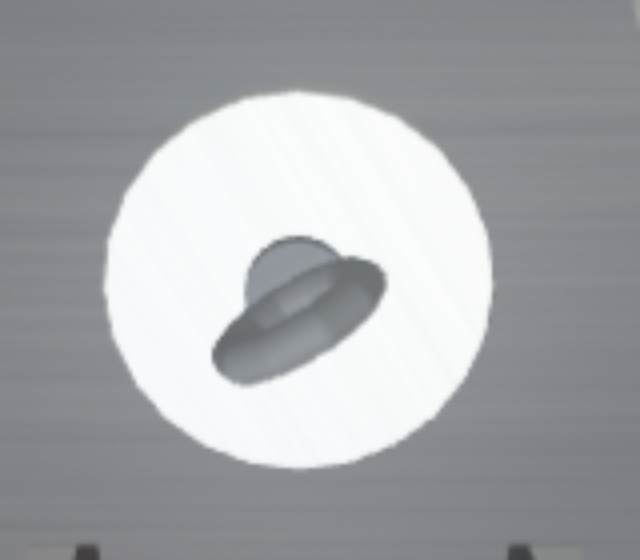

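Ring d slopes from (225,360) to (375,270) in the crop, a world angle of about 120°. A turn of +60 would take joint 6 out of range, so I'll turn -120 instead.

Emit:
{"name": "step_arm", "arguments": {"increments": [[[-0.2,-0.15,0],[0,0,-10],50],[[-0.2,-0.15,0],[0,0,-20],50],[[-0.2,-0.15,0],[0,0,-30],50],[[-0.2,-0.15,0],[0,0,-40],50],[[-0.2,-0.15,0],[0,0,-50],50],[[-0.2,-0.15,0],[0,0,-60],50],[[-0.2,-0.15,0],[0,0,-70],50],[[-0.2,-0.15,0],[0,0,-80],50]]}}

```text
time_s: 22.02
eef_pos: [404.1, 280.0, 166.7]
ee_rot: [0.0, 0.765, 0.644, 0.0]
force: [-0.0, 0.6, -0.6]
grip_width: 0.499
grip_force: 0.0
```

Emit:
{"name": "step_arm", "arguments": {"increments": [[[0,0,2],[0,0,-10],45],[[0,0,4],[0,0,-20],45],[[0,0,6],[0,0,-30],45],[[0,0,8.5],[0,0,-40],45],[[0,0,8.5],[0,0,-40],45],[[0,0,8.5],[0,0,-40],45]]}}

```text
time_s: 22.78
eef_pos: [404.3, 280.9, 82.6]
ee_rot: [0.0, 0.503, 0.865, 0.001]
force: [-0.4, -0.1, 0.4]
grip_width: 0.45
grip_force: 0.0
```

Run:
```python
from h import *
c=cap('wrist','w11.png');d=discs(c,20,lo=170,amin=3000);print(d);plan([404,280.7,31],120)
im=np.asarray(c['img']);cv2.imwrite('pics/w11c.png',cv2.resize(im[180:330,230:410,::-1],None,fx=4,fy=4))
```

```text
[(313, 250, 403.4, 281.7, 79.2)]
plan cm [-0.01 -0.06  5.17] rot [ 0.1  0.  -0.3] cur yaw 119.7 t 22.82 j [ 0.37  0.42  1.78 -0.    0.94 -0.15]
```

View pics/w11c.png

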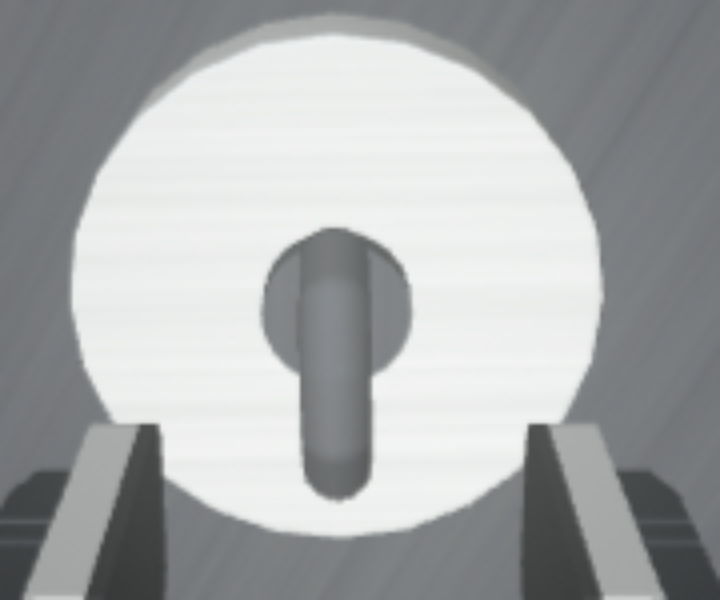

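Emit:
{"name": "step_arm", "arguments": {"increments": [[[0.05,0,2.5],[0,0,0],45],[[0.05,0,5.1],[0,0,0],45],[[0.05,0,5.1],[0,0,0],45],[[0.05,0,5.1],[0,0,0],0],[[0.05,0,5.1],[0,0,0],0],[[0.05,0,5.1],[0,0,0],0],[[0.05,0,5.1],[0,0,0],0],[[0.05,0,5.1],[0,0,0],0]], "squeeze": 110}}

```text
time_s: 23.82
eef_pos: [403.8, 281.8, 32.0]
ee_rot: [0.001, 0.501, 0.866, 0.001]
force: [-2.1, -1.7, 6.0]
grip_width: 0.074
grip_force: 107.5
```

Emit:
{"name": "step_arm", "arguments": {"increments": [[[0,0,-1.5],[0,0,0],0],[[0,0,-4],[0,0,0],0],[[0,0,-8],[0,0,0],0],[[-2,1,-10],[0,0,0],0],[[-5,2.3,-10],[0,0,0],0],[[-9,4.1,-10],[0,0,0],0],[[-13,5.9,-10],[0,0,0],0],[[-17,7.8,-10],[0,0,0],0]]}}

```text
time_s: 24.82
eef_pos: [556.4, 172.2, 131.3]
ee_rot: [-0.0, 0.501, 0.866, -0.0]
force: [0.1, 1.0, -7.0]
grip_width: 0.074
grip_force: 107.9
```

Emit:
{"name": "step_arm", "arguments": {"increments": [[[-3,1.4,0],[0,0,0],0],[[-5,2.4,0],[0,0,0],0],[[-5.7,2.6,0],[0,0,0],0],[[-5.7,2.6,0],[0,0,0],0]]}}

```text
time_s: 25.32
eef_pos: [606.1, 136.8, 130.7]
ee_rot: [-0.0, 0.501, 0.866, -0.0]
force: [0.3, 1.2, -6.9]
grip_width: 0.074
grip_force: 107.9
```

Run:
```python
from h import *
c=cap('wrist','w12.png');plan([607.8,136.1,47.5],120);s,t,r=tool();held(c,40,t[2]-11.5,t[:2]);print(t,s['force'])
```

```text
plan cm [-0.19  0.11  8.32] rot [-0.  -0.  -0.1] cur yaw 119.92 t 25.38 j [ 0.03  0.61  1.32  0.    1.22 -0.49]
held [607.  136.4] 0.4684687695229144
[605.94991105 137.18181816 130.7414757 ] [-0.08909875  0.82797942 -6.58960543]
```

View pics/w12.png

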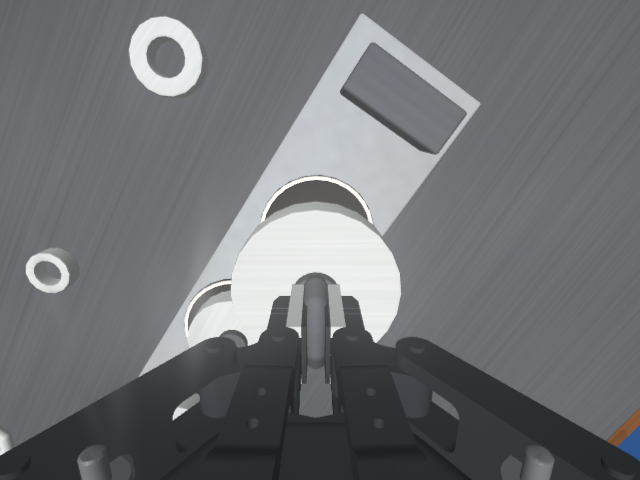

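Disc d is held level over mark 1, with the rim visible at (317,178). I'll lower it.

Emit:
{"name": "step_arm", "arguments": {"increments": [[[-0.15,0.1,2.5],[0,0,0],0],[[-0.15,0.1,5],[0,0,0],0],[[-0.15,0.1,6.8],[0,0,0],0],[[-0.15,0.1,7.5],[0,0,0],0],[[-0.15,0.1,7.8],[0,0,0],0],[[-0.15,0.1,7.9],[0,0,0],0],[[-0.15,0.1,7.9],[0,0,0],0]]}}

```text
time_s: 26.25
eef_pos: [608.6, 135.9, 52.2]
ee_rot: [0.0, 0.501, 0.866, 0.0]
force: [-0.1, -0.1, -7.3]
grip_width: 0.073
grip_force: 107.8
```

Run:
```python
from h import *
plan([607.8,136.1,47.9],120);print(tool()[1],tool()[0]['force'])
```

```text
plan cm [ 0.05 -0.06  0.43] rot [ 0.   0.  -0.1] cur yaw 119.9 t 26.25 j [ 0.03  0.71  1.38 -0.    1.06 -0.49]
[608.56037044 135.91163903  52.15645769] [-0.08277705 -0.076825   -7.32207492]
```

Emit:
{"name": "step_arm", "arguments": {"increments": [[[0.05,-0.05,0.15],[0,0,0],0],[[0.05,-0.05,0.25],[0,0,0],0],[[0.05,-0.05,0.32],[0,0,0],0],[[0.05,-0.05,0.37],[0,0,0],0],[[0.05,-0.05,0.4],[0,0,0],0],[[0.05,-0.05,0.43],[0,0,0],0],[[0.05,-0.05,0.43],[0,0,0],0]]}}

```text
time_s: 27.12
eef_pos: [607.6, 136.1, 48.1]
ee_rot: [0.0, 0.501, 0.866, 0.0]
force: [-6.1, -0.7, 3.2]
grip_width: 0.071
grip_force: 109.1
```

Emit:
{"name": "step_arm", "arguments": {"increments": [[[0,0,0],[0,0,0],15],[[0,0,0],[0,0,0],25],[[0,0,0],[0,0,0],30],[[0,0,-2],[0,0,0],30],[[0,0,-6],[0,0,0],40],[[0,0,-11],[0,0,0],50],[[2.5,-4,-13],[0,0,0],50],[[5,-9,-13],[0,0,0],50]]}}

```text
time_s: 28.12
eef_pos: [504.4, 134.6, 178.8]
ee_rot: [0.002, 0.501, 0.866, 0.001]
force: [0.1, -0.3, -0.2]
grip_width: 0.499
grip_force: 0.0
```

Emit:
{"name": "step_arm", "arguments": {"increments": [[[3,-5,0],[0,0,0],50],[[6,-10,0],[0,0,0],50],[[8,-14,0],[0,0,0],50],[[8,-14,0],[0,0,0],50],[[8,-14,0],[0,0,0],50],[[8,-14,0],[0,0,0],50]]}}

```text
time_s: 28.88
eef_pos: [344.3, 134.1, 177.3]
ee_rot: [0.0, 0.501, 0.866, 0.0]
force: [-0.2, 0.5, 0.1]
grip_width: 0.499
grip_force: 0.0
```

Run:
```python
from h import *
c=cap('top');
for o in discs(c,36,lo=190,amin=100):
    if 560<o[2]<630: print('W',o)
im=np.asarray(c['img']);cv2.imwrite('pics/end.png',cv2.resize(im[120:260,200:500,::-1],None,fx=2.6,fy=2.6))
print(tool()[1])
```

```text
[344.16903895 134.07679019 177.22503949]
```

View pics/end.png

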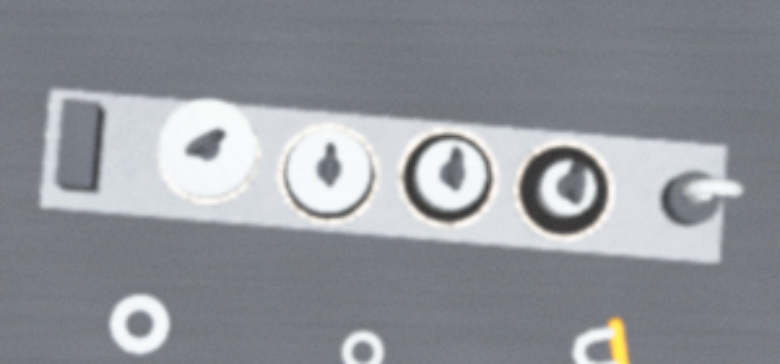

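All four weights sit upright in the right order, from d on the left to a next to the hook at (690,195). I'll do a quick numeric check of centring.

Run:
```python
from h import *
c=cap('top')
for lo in(225,238):
  for o in discs(c,36,lo=lo,amin=100):
    if 560<o[2]<630: print(lo,o)
```

```text
225 (418, 192, 582.7, -159.7, 40.6)
225 (281, 180, 601.9, 132.4, 93.1)
238 (418, 192, 582.5, -158.8, 38.0)
238 (373, 187, 591.8, -63.6, 51.7)
238 (419, 191, 583.9, -160.7, 76.3)
238 (324, 184, 595.6, 40.4, 73.8)
238 (279, 177, 607.6, 136.1, 80.1)
```

Run:
```python
from h import *
c=cap('top');g=np.asarray(c['img']).max(2)[155:220,300:352]
for lo in (238,244,248):
    m=cv2.morphologyEx((g>lo).astype(np.uint8),cv2.MORPH_OPEN,cv2.getStructuringElement(cv2.MORPH_ELLIPSE,(7,7)))
    k=max(cv2.findContours(m,cv2.RETR_EXTERNAL,cv2.CHAIN_APPROX_NONE)[0],key=cv2.contourArea)
    (u,v),ab,_=cv2.fitEllipse(cv2.convexHull(k));print(np.round(ray(c,u+300,v+155,36),1),np.round(ab,1))
```

```text
[595.   37.2  36. ] [29.6 33.2]
[594.1  36.5  36. ] [28.9 31.4]
[592.   36.7  36. ] [27.7 28.8]
```

All four are within about 1 mm of their marks, so I'll hand the job in.

```bash
python3 -c "
from rig import ctrl
print(ctrl.finish_job())"
```

```text
the job is handed in; nothing more can be done
None
```

The four weights stand free and upright on their marks, a, b, c and d from mark_4 by the hook to mark_1, each within about 1 mm of centre as far as I could measure (c is the least certain), and the job was handed in at about 29 s.

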